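Wedge a rocking gauge stand

ROBOT

A 6-joint arm with a two-finger parallel gripper is mounted at the origin on the work surface. World frame = base frame: x ahead of the robot, y to its left, z up, the work surface at z = 0. Lengths are in m, angles in degrees, forces in N, time in s.
With the tool pointing down it reaches from about 0.425 to 1.125 m from the base axis. Payload 14.9 kg.
Tool frame: the origin (TCP) lies at the very end of the fingers, on their centre line; the grasp point (between the pads) lies 19 mm behind it (robot.grip_depth is the distance from the TCP to the grasp point, in m); z points along the fingers, y is the direction in which the jaws open and shut (so a half turn about z gives the same grasp; the last joint's range is limited). The gripper opens to 91 mm and grips with 3 to 60 N. Pads are 32 mm wide; open, the fingers measure 118 mm over their backs; the gripper's body (76 mm by 178 mm) begins 60 mm behind the grasp point.
Start: joints at [68.566, 21.709, 99.362, -0, 58.929, -1.908], TCP at [0.234, 0.66, 0.188] pointing down, gripper open.
Joint ranges: [-158.91, 158.91], [-42.39, 125.64], [0.06, 152.35], [-60.88, 240.88], [17.5, 164.5], [-176.32, 176.32]. Speed limits (degrees/s): [108.29, 108.29, 136.94, 180, 180, 180].

INTERFACE

Orientations are given as [roll, pitch, yaw] about the fixed x, y, z axes, in that order (R = Rz(yaw) Ry(pitch) Rx(roll)).
In Python, from station import robot gives the robot as it stands. The module is installed in compiled form; this text tells all that it offers.
- The arm moves only by the tool apply_moves, never from a script. Its argument "targets" is a list of rows, each a list of 3 entries, a list of its own where there are three numbers: the shift along the tool's x, y, z in cm, then the turn about the tool's z in degrees, then the closure in counts, from 0 (fully open) to 255 (shut). In form: [[[x, y, z], spin, claw], ...]. A call has 1 to 10 rows; each row is the pose to reach, as a shift and turn from the pose commanded when the call began, along the tool's axes at that moment; what a row does not reach only later rows make up. A row lasts 1/10 s, in which the tool goes at most 50 mm and 8.59 degrees, less where a joint would pass 70% of its speed; a pose out of reach is approached as far as the arm can. A call with a gripper value outside its range is refused whole. The fingers move at their own pace and stop on an object; "grip_force" is the grip in N (left out, the last holds). Time passes only in rows, so rows that repeat a pose let the fingers close. It gives the time, the measured TCP pose, the force and the opening at its end, in the units of the state.
- robot.get_state(): the state, without advancing time (a new reading comes with each control period).
- robot.get_image(name): name is "scene" or "top" or "wrist"; returns (picture, depth): 480x640x3 uint8, red, green, blue; 480x640 float32, m along the optical axis (not along the pixel's ray), 0 where there is no reading.
- robot.get_calibration(name): a dict with "vfov" (degrees; the focal length in pixels is half the picture's height over the tangent of half this angle, whatever the lens; pixels are square), "cx", "cy" (the principal point, pixels), "position" and "orientation" of the camera in the world. Camera axes: x right, y up, looking along -z (the intrinsics and any distortion apply to the point x, -y, -z); pixel columns grow to the right and rows downward; lengths in m; the calibration is good to about 2 mm. The wrist camera is an equidistant fisheye: a pixel r from the principal point sees the ray r / f radians off the axis. A picture is of the moment at which its call begins: read the wrist's pose just before it. get_calibration takes no time and is no camera call; for the wrist camera it gives the pose at the moment of the call.
- robot.finish_job(): hands the job in, once; it reports no verdict.
The state is a dict: "time_s": time; "joints": joint angles; "qd": joint speeds; "tau": joint torques, N m; "tcp_pos": TCP position; "tcp_rot": TCP orientation; "ft_force": force on the tool from outside, world axes, zero at the start; "moment": the same for the moment, N m; "finger_gap": opening from 0.0 (shut) to 1.0 (fully open).
Only numpy, scipy, OpenCV 4.12 (cv2) and the standard library are available. Lean on these libraries where they do the work, as an engineer would, in place of code of your own. Each camera call takes 0.05 s, during which the arm holds its last target. There are 200 camera calls.

TASK

The dial gauge stand rocks because the near-left of its four feet has lost its pad and hangs clear of the bench. Without picking anything up, push the wooden wedge along the bench, thin edge first, under that foot until it is snug and the stand can no longer rock, but still stands level and where it was. Then press down with a fingertip for a moment on the round cap above that foot to check that it is firm; leave the other things on the bench alone.

Things in the scene. Friction and masses are not known exactly. Their poses are not given: they have to be found in the camera images.
- stand: Dial gauge stand, 3 kg, loose: grey plate 185 (x) x 230 (y) mm, underside 30 and top 44 mm above the bench, round feet at x = +-70, y = +-90 mm, a 9 mm cap on the plate above each; column with dial, 265 mm high, at x = +55, y = -60. Origin at bench level under the plate's centre; x away from the robot, y left, z up. Starts level on three padded feet; some 9 N up under the short foot lifts it.
- short_foot: The foot without pad (near left, stand x = -70, y = +90 mm): steel stub 24 mm across with a rounded end. Origin at its lowest point, 12 mm above the bench. 22 mm in from the plate's near edge.
- cap: The steel cap above the short foot, 26 mm across. Origin at the centre of its top face, 53 mm above the bench; z up. To be pressed down on (a push of some 5 N is plenty).
- wedge: Hardwood wedge, 100 g, 130 x 50 mm, lying flat. Origin: centre of underside; x points to the thin edge (4 mm thick, x = +65), z up. Upright flat back, 24 mm high, at x = -65; even slope between. Starts with its edge 25 to 60 mm short of the short foot's centre, roughly towards it. Slides with about 1 N; jams when the edge is some 52 mm past the foot's centre, and stays so when let go.
- whetstone: Bystander, to be left alone: grey whetstone block, 50 x 150 x 25 mm.
- offcut: Bystander, to be left alone: plain rectangular wood offcut, the wedge's wood but not tapered, 90 x 45 x 30 mm.
- tin: Bystander, to be left alone: small steel tin, 70 mm across, height 60 mm.
- screwdriver: Bystander, to be left alone: screwdriver lying on the bench.
- jar: Bystander, to be left alone: small glass jar, 60 mm across, height 80 mm.
- hammer: Bystander, to be left alone: hammer lying on the bench.
- mug: Bystander, to be left alone: white mug, 80 mm across, height 90 mm.

How it is judged:
By the outcome, as a careful person would: the job done as asked, in the order asked, and still so for the second after the job is handed in, with the robot touching nothing.
It also fails if it takes over 48 s, if anything falls off the work surface, if the arm or the gripper's body presses on something with over 40 N, if the wrist force passes 120 N, or if a joint passes its speed limit or range.

## Working session

There is one attempt and no reset: what is moved stays moved. The work goes in short steps, Python scripts to look and compute and a tool call to move; the robot and the scene stay as the last step left them, time stands still between calls to the robot, and variables do not carry over. Pictures are saved under pics/ and viewed, on a budget of 10 in all, crops included, one or two more only if the job needs it, and the job is handed in when it is done.

Besides the shell and the picture viewer there is one more tool, called after ">>>" as name(argument=value, ...) on one line, values as JSON. apply_moves: Moves the arm, as the interface text tells. Its arguments: {"type":"object","properties":{"targets":{"type":"array"},"grip_force":{"type":"number"}},"required":["targets"]}

```bash
mkdir -p pics
cat > h.py <<'E'
import numpy as np,cv2
from scipy.spatial.transform import Rotation as R
from station import robot
def cal(n):
    c=robot.get_calibration(n);return c
def Rm(c):
    o=np.array(c["orientation"],float)
    return o if o.shape==(3,3) else (R.from_euler('xyz',o,degrees=True).as_matrix() if o.size==3 else R.from_quat(o).as_matrix())
def cloud(n,c,d):
    f=240/np.tan(np.radians(c["vfov"]/2))
    v,u=np.mgrid[0:480,0:640]
    p=np.stack([(u-c["cx"])/f*d,-(v-c["cy"])/f*d,-d],-1)
    return p@Rm(c).T+np.array(c["position"])
E
python3 - <<'E'
from h import *
s=robot.get_state();print(s)
for n in("scene","top","wrist"):
    c=cal(n);print(n,c)
    im,d=robot.get_image(n);np.savez(n+".npz",im=im,d=d)
    cv2.imwrite(f"pics/{n}0.png",im[:,:,::-1])
E
```

```text
{'time_s': 0.0, 'joints': array([ 6.85656088e+01,  2.17367548e+01,  9.93954351e+01, -2.42698867e-04,
        5.89293214e+01, -1.90830069e+00]), 'qd': array([ 0.09212711, -0.04358115,  0.01004861, -0.00481674, -0.0276348 ,
       -0.05935649]), 'tau': array([ 1.71575307e-04, -7.63736916e+01, -4.34367621e+01,  6.51091081e-02,
        4.23520524e-02, -1.57407299e-04]), 'tcp_pos': array([0.23382093, 0.65934473, 0.18771126]), 'tcp_rot': array([-1.79938516e+02, -1.84069515e-03,  1.60474034e+02]), 'ft_force': array([ 0.14043909, -0.17037359,  0.26754326]), 'moment': array([-0.02736428,  0.00213619,  0.03680478]), 'finger_gap': 0.9981757866949895}
scene {'vfov': 53.62546983569828, 'cx': 323.0382195550642, 'cy': 243.26411224633262, 'position': array([ 1.06003998, -0.76250724,  0.90054025]), 'orientation': array([46.60889978, -0.40824907, 34.68212857])}
top {'vfov': 48.3416595160045, 'cx': 318.6367517028465, 'cy': 241.70349000792189, 'position': array([ 0.31481941, -0.01634845,  1.17819487]), 'orientation': array([ 11.502879  ,  -0.21511043, -85.95318311])}
wrist {'vfov': 65.70646984690485, 'cx': 313.8054520238806, 'cy': 241.5221834625403, 'position': array([0.1604156 , 0.68576843, 0.38389861]), 'orientation': array([-15.67476011,   0.1179171 ,  70.42299739])}
```

View pics/top0.png

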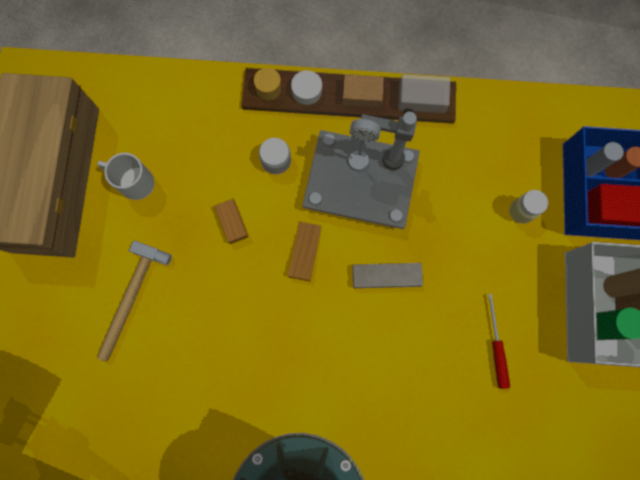

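View pics/scene0.png

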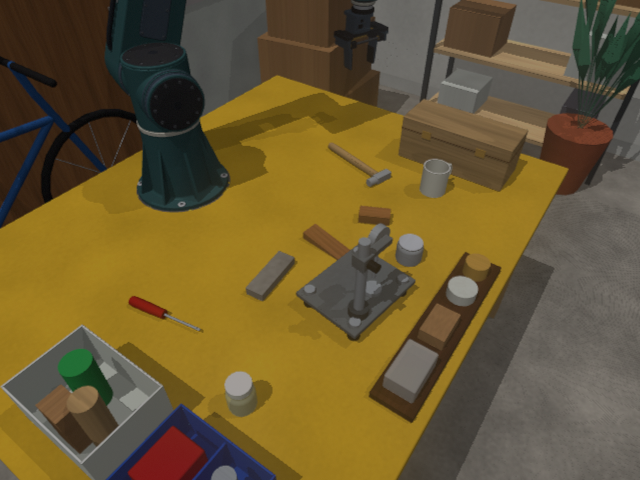

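The top view shows the wedge at about (305,250), pointing up towards the stand's near-left cap at (316,198). The offcut is at (231,221), the whetstone at (388,275) and the tin at (275,155). Next I'll measure the wedge and caps.

```bash
cat >> h.py <<'E'
def undist(c,pts,z):
    "rays from pixels of a pinhole camera onto plane z"
    f=240/np.tan(np.radians(c["vfov"]/2));p=np.array(pts,float)
    r=np.stack([(p[:,0]-c["cx"])/f,-(p[:,1]-c["cy"])/f,-np.ones(len(p))],-1)@Rm(c).T
    o=np.array(c["position"]);return o+r*((z-o[2])/r[:,2])[:,None]
def wedge(P,im,lo=(0.3,-.2),hi=(.8,.3)):
    hsv=cv2.cvtColor(im,cv2.COLOR_RGB2HSV)
    return hsv
E
python3 - <<'E'
from h import *
z=np.load("top.npz");im,d=z["im"],z["d"];c=cal("top");P=cloud("top",c,d)
hsv=cv2.cvtColor(im,cv2.COLOR_RGB2HSV)
for px in[(305,250),(300,270),(312,228),(316,198),(396,214),(270,260),(350,170)]:
    print(px,hsv[px[1],px[0]],P[px[1],px[0]].round(4))
# wedge: brown
m=((hsv[...,0]<19)&(hsv[...,1]>60)&(hsv[...,1]<225)&(d>0)).astype(np.uint8)
m[:, :200]=0;m[:200]=0;m[300:]=0;m[:,350:]=0
n,l,st,ce=cv2.connectedComponentsWithStats(m)
for i in range(1,n):
    if st[i,4]>100:
        print(st[i],ce[i]);q=(l==i)
        print("z",np.percentile(P[q][:,2],[2,20,50,80,98]).round(4))
        r=cv2.minAreaRect(P[q][:,:2].astype(np.float32)*1000);print(r,cv2.boxPoints(r))
        cs=max(cv2.findContours(q.astype(np.uint8),0,2)[0],key=len);b=cv2.boxPoints(cv2.minAreaRect(cs));print("px",b)
        Q=P[q];A=np.c_[Q[:,:2]-Q[:,:2].mean(0),np.ones(len(Q))];print("slope",np.linalg.lstsq(A,Q[:,2],rcond=None)[0],Q.mean(0))
# caps
g=cv2.cvtColor(im,cv2.COLOR_RGB2GRAY)
mm=((hsv[...,1]<60)&(g>130)).astype(np.uint8)
n,l,st,ce=cv2.connectedComponentsWithStats(mm)
for i in range(1,n):
    if st[i,4]>30 and 280<ce[i][0]<430 and 110<ce[i][1]<235: print("cap",st[i],ce[i],undist(c,[ce[i]],.053).round(4))
pl=(abs(P[...,2]-.044)<.006);pl[:120]=0;pl[240:]=0;pl[:,:290]=0;pl[:,430:]=0
print(cv2.minAreaRect(P[pl][:,:2].astype(np.float32)*1000), np.median(P[pl][:,2]))
cv2.imwrite("pics/topc.png",cv2.resize(im[120:320,200:440,::-1],None,fx=3,fy=3,interpolation=2))
E
```

```text
(305, 250) [ 17 178 123] [0.5306 0.0248 0.0142]
(300, 270) [ 17 177 124] [0.4844 0.0322 0.0194]
(312, 228) [ 16 171 118] [0.5841 0.0133 0.0029]
(316, 198) [100  12 131] [0.6406 0.0082 0.0519]
(396, 214) [100  12 131] [ 0.6173 -0.1679  0.051 ]
(270, 260) [ 25 255 155] [ 0.5055  0.1018 -0.0031]
(350, 170) [90  9 89] [ 0.7127 -0.0624  0.0443]
[216 200  31  43 762] [230.67322835 220.72703412]
z [0.0239 0.0282 0.0302 0.0321 0.0349]
((583.0035400390625, 193.57595825195312), (88.20420837402344, 43.24024963378906), 26.271404266357422) [[533.88727 193.44226]
 [553.0264  154.6684 ]
 [632.1198  193.70966]
 [612.98065 232.48352]]
px [[214.38419 205.75842]
 [232.80597 198.7406 ]
 [246.88913 235.70892]
 [228.46735 242.72675]]
slope [ 0.01216076 -0.00250284  0.03002308] [0.58157473 0.19288432 0.03002308]
[ 289  223   32   57 1165] [304.32703863 251.00858369]
z [0.0034 0.009  0.0149 0.0208 0.0257]
((530.1028442382812, 25.756023406982422), (47.2213020324707, 127.43766784667969), 82.84917449951172) [[463.94055   10.260845]
 [590.38696   -5.602812]
 [596.26514   41.2512  ]
 [469.81873   57.11486 ]]
px [[287.99472 275.52524]
 [299.36874 221.49872]
 [320.48544 225.94434]
 [309.11142 279.97086]]
slope [-0.15226525  0.01496929  0.01486768] [0.52845123 0.02604796 0.01486768]
((697.2455444335938, -88.26435089111328), (230.38308715820312, 186.3986358642578), 81.75568389892578) 0.04426576271683236
```

View pics/topc.png

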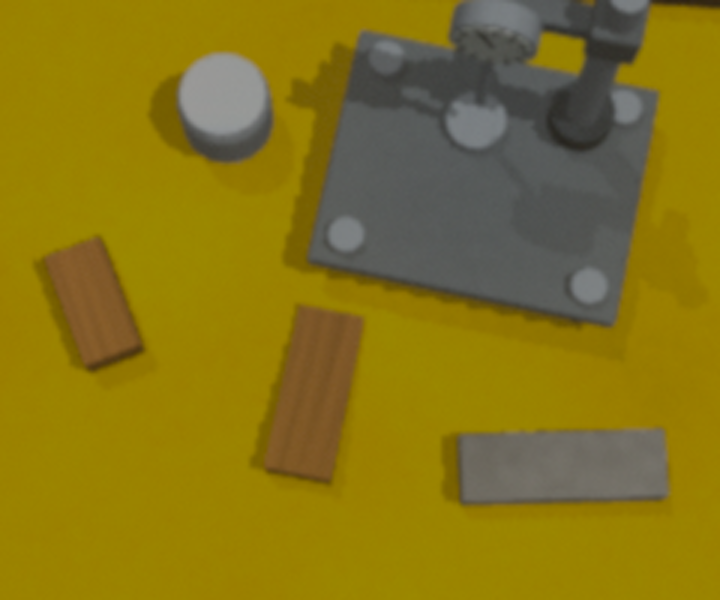

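The cap (and so the foot) is at (0.640, 0.010). The wedge centre is at (0.530, 0.026), yaw −7.2°, with its edge 47 mm short and lined up to within 2 mm. I'll move to behind the back of the wedge with the fingers about 20 mm apart, so there are two contacts.

>>> apply_moves(targets=[[[-39.7,-51.8,0],-12.3,199],[[-39.7,-51.8,0],-12.3,199],[[-39.7,-51.8,0],-12.3,199],[[-39.7,-51.8,0],-12.3,199],[[-39.7,-51.8,0],-12.3,199],[[-39.7,-51.8,0],-12.3,199],[[-39.7,-51.8,0],-12.3,199],[[-39.7,-51.8,0],-12.3,199],[[-39.7,-51.8,0],-12.3,199],[[-39.7,-51.8,0],-12.3,199]])

```text
time_s: 1.15
tcp_pos: [0.3881, 0.1822, 0.1885]
tcp_rot: [180.0, 0.0, 172.8]
ft_force: [0.6, 1.1, 0.4]
finger_gap: 0.221
```

>>> apply_moves(targets=[[[0,0,0],0,199],[[0,0,0],0,199]])

```text
time_s: 1.35
tcp_pos: [0.3883, 0.1833, 0.1884]
tcp_rot: [180.0, 0.0, 172.6]
ft_force: [-0.0, 0.0, -0.2]
finger_gap: 0.221
```

>>> apply_moves(targets=[[[-6.5,-13.8,0],0,199],[[-6.5,-13.8,0],0,199],[[-6.5,-13.8,0],0,199],[[-6.5,-13.8,0],0,199],[[-6.5,-13.8,5],0,199],[[-6.5,-13.8,8],0,199],[[-6.5,-13.8,8],0,199]])

```text
time_s: 2.05
tcp_pos: [0.4323, 0.0404, 0.1052]
tcp_rot: [-179.9, -0.4, 172.9]
ft_force: [-0.1, -0.1, 0.8]
finger_gap: 0.224
```

Run:
```python
from h import *
s=robot.get_state();print(s["tcp_pos"],s["tcp_rot"],s["ft_force"],s["finger_gap"])
im,d=robot.get_image("wrist");cv2.imwrite("pics/w1.png",im[:,:,::-1])
```

```text
[0.43234138 0.04036346 0.10520774] [-179.9480041    -0.36805975  172.8750644 ] [-0.10453397 -0.08542387  0.83605601] 0.2243336135464302
```

View pics/w1.png

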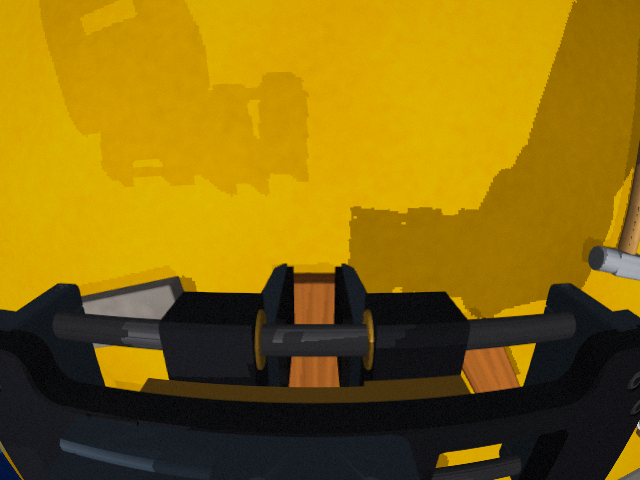

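The wrist view (up is towards the robot) shows the wedge's back edge at about (293–337, 275), centred between the fingertips. I'll ray-cast that to check clearance before descending.

```bash
cat >> h.py <<'E'
def fish(c,pts,z):
    f=240/np.tan(np.radians(c["vfov"]/2));p=np.array(pts,float)-[c["cx"],c["cy"]]
    r=np.hypot(*p.T);t=r/f;k=np.where(r>0,np.sin(t)/np.maximum(r,1e-9),1/f)
    v=np.stack([p[:,0]*k,-p[:,1]*k,-np.cos(t)],-1)@Rm(c).T
    o=np.array(c["position"]);return o+v*((z-o[2])/v[:,2])[:,None]
E
python3 - <<'E'
from h import *
c=cal("wrist");s=robot.get_state();print(c["position"],c["orientation"],s["tcp_pos"],s["tcp_rot"])
print(fish(c,[(300,275),(314,275),(330,275)],.024).round(4), fish(c,[(314,266)],.0).round(4))
E
```

```text
[0.35730961 0.05045534 0.30376132] [-15.43977079   0.08657221  82.83132734] [0.43383115 0.04032648 0.10733279] [-179.96890664   -0.2235154   172.88368012]
[[0.4602 0.0259 0.024 ]
 [0.4616 0.0371 0.024 ]
 [0.4632 0.0498 0.024 ]] [[0.4623 0.037  0.    ]]
```

>>> apply_moves(targets=[[[0,0,4],0,199],[[0,0,8],0,199],[[0,0,9.0],0,199],[[0,0,9.8],0,199],[[0,0,9.8],0,199],[[0,0,9.8],0,199],[[0,0,9.8],0,199]])

```text
time_s: 2.8
tcp_pos: [0.4362, 0.0391, 0.0116]
tcp_rot: [180.0, 0.1, 172.8]
ft_force: [0.1, 0.2, 0.2]
finger_gap: 0.22
```

>>> apply_moves(targets=[[[-0.8,0,0.3],0,199],[[-1.6,0,0.3],0,199],[[-2.4,0,0.3],0,199],[[-3.2,0,0.3],0,199],[[-4.0,0,0.3],0,199],[[-4.8,0,0.3],0,199],[[-5.6,0,0.3],0,199],[[-6.2,0,0.3],0,199],[[-6.5,0,0.3],0,199],[[-6.5,0,0.3],0,199]])

```text
time_s: 3.8
tcp_pos: [0.4999, 0.0308, 0.0073]
tcp_rot: [-180.0, 0.0, 172.8]
ft_force: [-0.3, 0.1, 0.5]
finger_gap: 0.221
```

```bash
cat > look.py <<'E'
from h import *
import sys
s=robot.get_state();print(s["time_s"],s["tcp_pos"].round(4),s["tcp_rot"].round(2),s["ft_force"].round(2))
c=cal("top");im,d=robot.get_image("top");P=cloud("top",c,d)
cv2.imwrite(f"pics/{sys.argv[1]}.png",cv2.resize(im[120:320,200:440,::-1],None,fx=3,fy=3,interpolation=2))
hsv=cv2.cvtColor(im,cv2.COLOR_RGB2HSV)
m=((hsv[...,0]<19)&(hsv[...,1]>60)&(hsv[...,1]<225)&(d>0)&(P[...,2]<.035)).astype(np.uint8)
m[:, :255]=0;m[:180]=0;m[300:]=0;m[:,350:]=0
n,l,st,ce=cv2.connectedComponentsWithStats(m)
for i in range(1,n):
    if st[i,4]>60:
        Q=P[l==i];r=cv2.minAreaRect(Q[:,:2].astype(np.float32)*1000);print(st[i],cv2.boxPoints(r).round(0).tolist())
g=cv2.cvtColor(im,cv2.COLOR_RGB2GRAY)
pl=(abs(P[...,2]-.044)<.006);pl[:120]=0;pl[240:]=0;pl[:,:290]=0;pl[:,430:]=0
pl&=(hsv[...,1]<60)
n,l,st,ce=cv2.connectedComponentsWithStats(pl.astype(np.uint8));i=1+st[1:,4].argmax();Q=P[l==i]
print("plate",cv2.minAreaRect(Q[:,:2].astype(np.float32)*1000))
A=np.c_[Q[:,:2]-Q[:,:2].mean(0),np.ones(len(Q))];print("tilt",np.linalg.lstsq(A,Q[:,2],rcond=None)[0].round(4))
E
python3 look.py p1
```

```text
3.8 [0.4999 0.0308 0.0073] [-180.      0.    172.77] [-0.27  0.07  0.52]
plate ((697.00146484375, -88.41443634033203), (227.41954040527344, 186.227783203125), 81.60517120361328)
tilt [ 0.0004 -0.0006  0.0443]
```

View pics/p1.png

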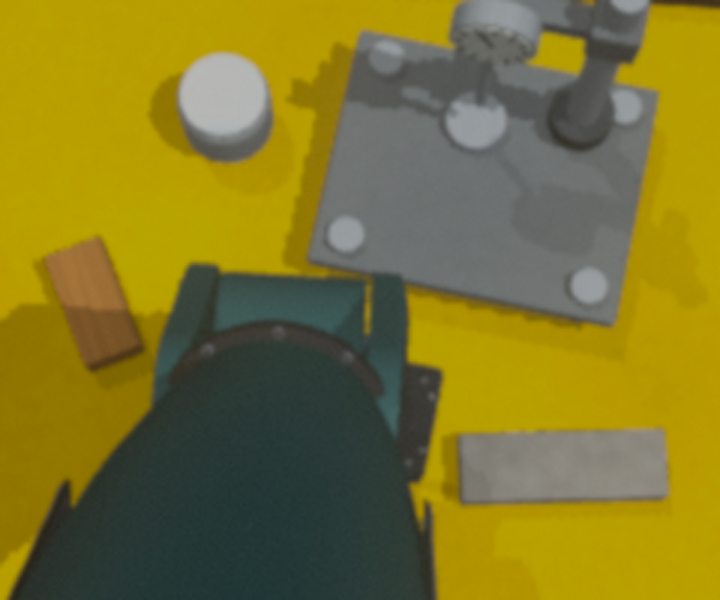

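The arm hides the wedge from above and the stand is unmoved. I'll push on, then creep forward watching the force.

>>> apply_moves(targets=[[[-0.5,0,0],0,199],[[-1.0,0,0],0,199],[[-1.5,0,0],0,199],[[-2.0,0,0],0,199],[[-2.5,0,0],0,199],[[-3.0,0,0],0,199],[[-3.3,0,0],0,199],[[-3.5,0,0],0,199],[[-3.5,0,0],0,199]])

```text
time_s: 4.75
tcp_pos: [0.5345, 0.0264, 0.0073]
tcp_rot: [180.0, 0.0, 172.8]
ft_force: [0.0, 0.4, -0.3]
finger_gap: 0.22
```

```bash
python3 look.py p2
python3 - <<'E'
from h import *
im,d=robot.get_image("scene");cv2.imwrite("pics/s2.png",cv2.resize(im[180:360,230:450,::-1],None,fx=3.3,fy=3.3,interpolation=2))
E
```

```text
4.75 [0.5345 0.0264 0.0073] [180.     0.   172.77] [ 0.01  0.44 -0.3 ]
plate ((696.8216552734375, -88.31033325195312), (227.09251403808594, 185.14852905273438), 81.5951919555664)
tilt [0.0003 0.0001 0.0443]
```

View pics/s2.png

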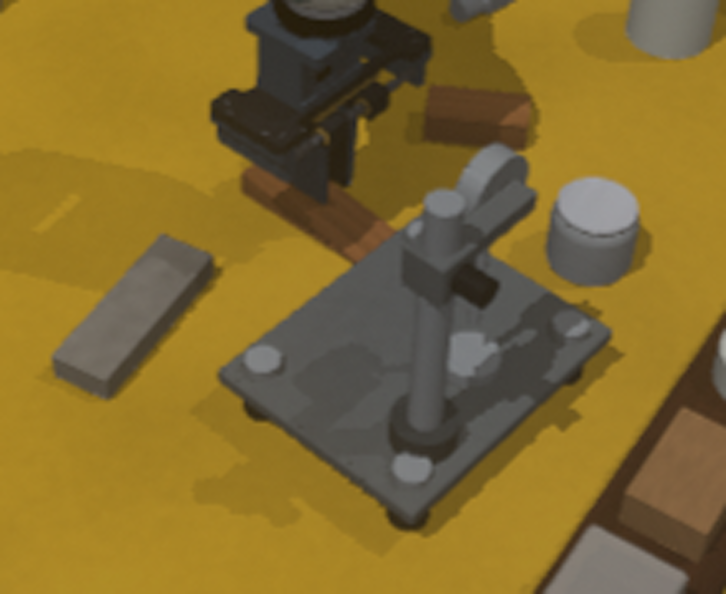

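Run:
```python
from h import *
c=cal("scene");z=np.load("scene.npz");im0,d0=z["im"],z["d"];P0=cloud("scene",c,d0)
im,d=robot.get_image("scene");P=cloud("scene",c,d)
for n,i,p in(("before",im0,P0),("now",im,P)):
    h=cv2.cvtColor(i,cv2.COLOR_RGB2HSV);m=(h[...,0]<19)&(h[...,1]>60)&(h[...,1]<225)&(p[...,2]<.04)&(p[...,0]>.4)&(p[...,0]<.7)&(p[...,1]<.1)&(p[...,1]>-.05)
    q=p[m];print(n,m.sum(),q.min(0).round(3),q.max(0).round(3))
    for lo in np.arange(.44,.64,.02):
        k=q[(q[:,0]>=lo)&(q[:,0]<lo+.02)]
        if len(k):print(round(lo,2),len(k),k.mean(0).round(3),k[:,2].max().round(3))
dk=(P[...,2]<.06)&(P[...,2]>.003)&(P[...,0]>.48)&(P[...,0]<.6)&(im.max(-1)<60)
q=P[dk];print("finger",len(q),q.min(0).round(3),q.max(0).round(3))
cv2.imwrite("pics/s0c.png",cv2.resize(np.hstack([im0[200:300,270:390],im[200:300,270:390]])[:,:,::-1],None,fx=3.3,fy=3.3,interpolation=2))
```

```text
before 747 [ 0.448 -0.008 -0.005] [0.599 0.075 0.026]
0.44 5 [ 0.453  0.056 -0.   ] 0.004
0.46 65 [0.474 0.026 0.02 ] 0.026
0.48 126 [0.49  0.026 0.018] 0.025
0.5 120 [0.51  0.024 0.016] 0.024
0.52 118 [0.53  0.022 0.013] 0.02
0.54 113 [0.55  0.021 0.01 ] 0.016
0.56 108 [0.57  0.019 0.007] 0.013
0.58 92 [0.588 0.019 0.005] 0.009
now 589 [ 0.449 -0.007 -0.003] [0.599 0.066 0.04 ]
0.44 3 [ 0.453  0.029 -0.001] 0.003
0.46 37 [0.474 0.014 0.017] 0.024
0.48 65 [0.491 0.012 0.016] 0.024
0.5 69 [0.511 0.012 0.014] 0.04
0.52 88 [0.531 0.018 0.014] 0.039
0.54 121 [0.55  0.019 0.012] 0.039
0.56 116 [0.57  0.019 0.008] 0.013
0.58 90 [0.588 0.019 0.005] 0.01
finger 149 [ 0.48  -0.707  0.011] [0.556 0.04  0.06 ]
```

View pics/s0c.png

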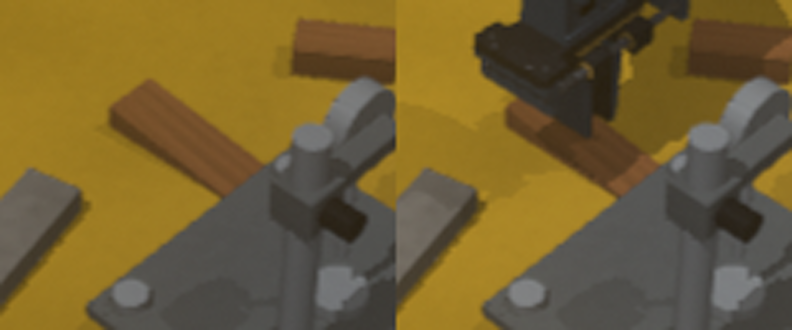

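Run:
```python
from h import *
c=cal("scene");s=robot.get_state();print(s["tcp_pos"],s["joints"].round(2),s["time_s"])
im,d=robot.get_image("scene");P=cloud("scene",c,d)
for r in range(222,246,2): print(r,[(k,P[r,k].round(3).tolist(),int(im[r,k].max())) for k in (320,324,327,329,332,335)])
```

```text
[0.53408555 0.02642698 0.00728529] [  0.33  23.99 121.24   0.    34.78 -82.44] 4.9
222 [(320, [0.563, -0.047, 0.148], 43), (324, [0.56, -0.026, 0.131], 70), (327, [0.561, -0.015, 0.124], 62), (329, [0.566, -0.013, 0.125], 80), (332, [0.57, -0.004, 0.121], 41), (335, [0.553, 0.036, 0.084], 43)]
224 [(320, [0.525, 0.006, 0.084], 51), (324, [0.56, -0.026, 0.125], 52), (327, [0.551, 0.001, 0.101], 47), (329, [0.567, -0.014, 0.12], 43), (332, [0.543, 0.037, 0.071], 41), (335, [0.552, 0.037, 0.076], 43)]
226 [(320, [0.558, -0.04, 0.127], 57), (324, [0.541, 0.003, 0.088], 46), (327, [0.549, 0.003, 0.092], 47), (329, [0.552, 0.008, 0.09], 44), (332, [0.544, 0.035, 0.067], 40), (335, [0.555, 0.033, 0.074], 43)]
228 [(320, [0.56, -0.043, 0.124], 50), (324, [0.541, 0.002, 0.081], 48), (327, [0.55, 0.003, 0.085], 48), (329, [0.551, 0.011, 0.08], 44), (332, [0.542, 0.038, 0.056], 41), (335, [0.553, 0.036, 0.063], 44)]
230 [(320, [0.526, 0.006, 0.064], 48), (324, [0.537, 0.008, 0.068], 48), (327, [0.55, 0.003, 0.079], 49), (329, [0.554, 0.007, 0.078], 43), (332, [0.543, 0.038, 0.05], 41), (335, [0
[... 779 characters left out ...]
, 70), (332, [0.539, 0.045, 0.012], 88), (335, [0.538, 0.062, -0.0], 101)]
240 [(320, [0.519, 0.016, 0.017], 79), (324, [0.528, 0.023, 0.016], 70), (327, [0.549, 0.006, 0.041], 49), (329, [0.551, 0.013, 0.036], 66), (332, [0.544, 0.038, 0.014], 89), (335, [0.548, 0.046, 0.009], 86)]
242 [(320, [0.522, 0.011, 0.015], 78), (324, [0.532, 0.017, 0.015], 76), (327, [0.536, 0.024, 0.012], 75), (329, [0.542, 0.026, 0.013], 82), (332, [0.548, 0.032, 0.012], 85), (335, [0.555, 0.036, 0.013], 90)]
244 [(320, [0.525, 0.007, 0.012], 75), (324, [0.535, 0.012, 0.014], 91), (327, [0.542, 0.016, 0.014], 85), (329, [0.543, 0.024, 0.009], 85), (332, [0.551, 0.027, 0.01], 89), (335, [0.556, 0.035, 0.007], 85)]
```

The wedge has not moved. The depth shows the real fingertips at z≈0.037 while the state reports 0.007, so they passed over the wedge. I'll check whether the 30 mm offset was already there at the start.

Run:
```python
from h import *
c=cal("scene");z=np.load("scene.npz");P=cloud("scene",c,z["d"]);im=z["im"]
m=(im.max(-1)<75)&(abs(P[...,0]-.234)<.1)&(abs(P[...,1]-.66)<.1)&(P[...,2]>.05)&(P[...,2]<.45)
v,u=np.nonzero(m);q=P[m];print(len(q))
for a in range(0,80,3):
    k=v==a
    if k.any():print(a,u[k].min(),u[k].max(),q[k].mean(0).round(3),q[k].min(0).round(3))
```

```text
1874
0 351 376 [0.255 0.629 0.434] [0.208 0.618 0.425]
3 353 373 [0.249 0.631 0.424] [0.221 0.62  0.421]
6 353 372 [0.249 0.636 0.414] [0.208 0.622 0.404]
9 350 373 [0.243 0.64  0.403] [0.195 0.624 0.39 ]
12 345 373 [0.24  0.631 0.395] [0.19  0.616 0.387]
15 347 372 [0.246 0.623 0.389] [0.204 0.607 0.383]
18 347 370 [0.245 0.622 0.38 ] [0.2   0.597 0.371]
21 346 375 [0.238 0.639 0.365] [0.199 0.605 0.332]
24 346 382 [0.244 0.664 0.35 ] [0.199 0.608 0.332]
27 346 387 [0.252 0.666 0.342] [0.203 0.602 0.323]
30 338 387 [0.25  0.652 0.336] [0.18  0.602 0.325]
33 334 387 [0.243 0.644 0.327] [0.174 0.582 0.31 ]
36 334 385 [0.245 0.636 0.32 ] [0.173 0.571 0.294]
39 336 385 [0.252 0.631 0.313] [0.176 0.566 0.296]
42 336 376 [0.241 0.618 0.305] [0.182 0.56  0.277]
45 338 376 [0.238 0.622 0.293] [0.192 0.572 0.266]
48 344 375 [0.247 0.631 0.283] [0.223 0.571 0.257]
51 344 375 [0.239 0.649 0.265] [0.204 0.593 0.248]
54 344 374 [0.237 0.65  0.254] [0.204 0.595 0.236]
57 344 374 [0.238 0.65  0.244] [0.202 0.599 0.225]
60 344 374 [0.237 0.652 0.233] [0.199 0.6   0.213]
63 345 372 [0.229 0.617 0.232] [0.209 0.602 0.214]
66 345 352 [0.225 0.606 0.224] [0.207 0.599 0.218]
69 349 351 [0.232 0.605 0.216] [0.227 0.603 0.214]
```

The offset is the same at the start, so it is a constant of about +29 mm: the true tip z is the reported z plus about 0.029. I'll back off and redo it lower.

>>> apply_moves(targets=[[[3,0,-0.5],0,199],[[6,0,-0.5],0,199],[[9,0,-0.5],0,199],[[10,0,-0.5],0,199],[[10,0,-0.5],0,199],[[10,0,1],0,199],[[10,0,2],0,199],[[10,0,2.4],0,199],[[10,0,2.4],0,199]])

```text
time_s: 5.85
tcp_pos: [0.4352, 0.0389, -0.0172]
tcp_rot: [-180.0, -0.1, 172.8]
ft_force: [0.4, -0.5, 0.9]
finger_gap: 0.22
```

```bash
cat > tip.py <<'E'
from h import *
s=robot.get_state();t=s["tcp_pos"];print(s["time_s"],t.round(4),s["tcp_rot"].round(2),s["ft_force"].round(2),s["finger_gap"])
c=cal("scene");im,d=robot.get_image("scene");P=cloud("scene",c,d)
m=(im.max(-1)<62)&(abs(P[...,0]-t[0])<.03)&(abs(P[...,1]-t[1])<.045)&(P[...,2]<.09)
v,u=np.nonzero(m);q=P[m]
for a in range(v.max()-14,v.max()+1,1):
    k=v==a
    if k.any():print(a,k.sum(),u[k].min(),u[k].max(),"x",q[k][:,0].min().round(3),q[k][:,0].max().round(3),"zmin",q[k][:,2].min().round(3))
h=cv2.cvtColor(im,cv2.COLOR_RGB2HSV);w=(h[...,0]<19)&(h[...,1]>60)&(h[...,1]<225)&(P[...,2]<.03)&(P[...,0]>.4)&(P[...,0]<.7)&(P[...,1]<.1)&(P[...,1]>-.05)
print("wedge",w.sum(),P[w].min(0).round(3),P[w].max(0).round(3))
E
python3 tip.py
```

```text
5.85 [ 0.4352  0.0389 -0.0172] [-1.7999e+02 -6.0000e-02  1.7277e+02] [ 0.43 -0.49  0.95] 0.21977528935486243
216 14 296 309 x 0.439 0.456 zmin 0.041
217 16 294 309 x 0.431 0.458 zmin 0.039
218 17 293 309 x 0.424 0.457 zmin 0.031
219 17 292 309 x 0.421 0.457 zmin 0.03
220 18 292 309 x 0.421 0.456 zmin 0.026
221 18 292 309 x 0.42 0.457 zmin 0.02
222 18 292 309 x 0.422 0.458 zmin 0.018
223 16 293 308 x 0.423 0.455 zmin 0.01
224 16 293 308 x 0.423 0.454 zmin 0.009
225 13 293 308 x 0.423 0.455 zmin 0.011
226 10 293 307 x 0.421 0.452 zmin 0.011
227 6 295 301 x 0.429 0.451 zmin 0.014
228 6 296 301 x 0.432 0.454 zmin 0.012
229 4 298 301 x 0.442 0.453 zmin 0.015
230 2 300 301 x 0.449 0.453 zmin 0.016
wedge 773 [ 0.423 -0.009 -0.003] [0.599 0.076 0.029]
```

The tip is at about 12 mm, so it should engage the 24 mm back. Pushing.

>>> apply_moves(targets=[[[-0.5,0,0.3],0,199],[[-1.0,0,0.3],0,199],[[-1.8,0,0.3],0,199],[[-2.6,0,0.3],0,199],[[-3.4,0,0.3],0,199],[[-4.2,0,0.3],0,199],[[-5.0,0,0.3],0,199],[[-5.6,0,0.3],0,199],[[-6,0,0.3],0,199],[[-6,0,0.3],0,199]])

```text
time_s: 6.9
tcp_pos: [0.4952, 0.0314, -0.0196]
tcp_rot: [180.0, 0.0, 172.8]
ft_force: [-0.1, 0.1, -0.9]
finger_gap: 0.223
```

```bash
python3 tip.py
python3 - <<'E'
from h import *
im,d=robot.get_image("scene");cv2.imwrite("pics/s3.png",cv2.resize(im[180:310,250:420,::-1],None,fx=4,fy=4,interpolation=2))
E
```

```text
6.9 [ 0.4952  0.0314 -0.0196] [1.8000e+02 3.0000e-02 1.7277e+02] [-0.14  0.11 -0.91] 0.22298303973628053
225 8 309 325 x 0.489 0.522 zmin 0.046
226 12 308 325 x 0.484 0.518 zmin 0.038
227 13 313 325 x 0.498 0.516 zmin 0.035
228 15 311 325 x 0.494 0.515 zmin 0.032
229 16 310 325 x 0.49 0.517 zmin 0.027
230 18 308 325 x 0.481 0.515 zmin 0.023
231 18 308 325 x 0.482 0.516 zmin 0.02
232 17 308 324 x 0.481 0.516 zmin 0.016
233 16 308 323 x 0.48 0.513 zmin 0.012
234 15 308 322 x 0.481 0.513 zmin 0.008
235 10 308 317 x 0.477 0.512 zmin 0.012
236 9 309 317 x 0.484 0.512 zmin 0.015
237 7 311 317 x 0.491 0.515 zmin 0.015
238 6 311 316 x 0.491 0.51 zmin 0.012
239 3 313 315 x 0.497 0.507 zmin 0.01
wedge 579 [ 0.48  -0.008 -0.004] [0.605 0.077 0.029]
```

View pics/s3.png

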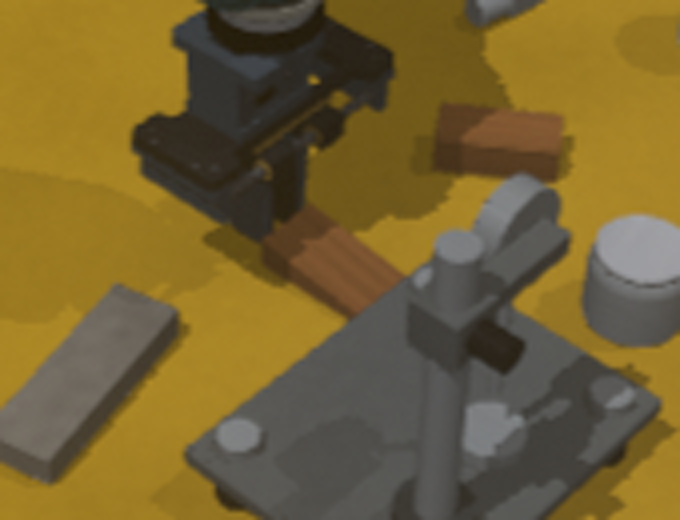

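The wedge is now moving with the fingers (its back at crop (270,235)) and its thin end is at the plate edge. Continuing.

>>> apply_moves(targets=[[[-0.5,0,0],0,199],[[-1.0,0,0],0,199],[[-1.5,0,0],0,199],[[-2.0,0,0],0,199],[[-2.5,0,0],0,199],[[-3.0,0,0],0,199],[[-3.4,0,0],0,199],[[-3.7,0,0],0,199],[[-3.9,0,0],0,199],[[-4.0,0,0],0,199]])

```text
time_s: 8.0
tcp_pos: [0.5344, 0.0264, -0.0197]
tcp_rot: [-180.0, -0.0, 172.8]
ft_force: [-1.0, -0.1, 0.4]
finger_gap: 0.222
```

>>> apply_moves(targets=[[[-0.1,0,0],0,199],[[-0.2,0,0],0,199],[[-0.3,0,0],0,199]])

```text
time_s: 8.3
tcp_pos: [0.5373, 0.026, -0.0197]
tcp_rot: [-180.0, -0.0, 172.8]
ft_force: [-0.1, 0.1, 0.4]
finger_gap: 0.215
```

>>> apply_moves(targets=[[[-0.1,0,0],0,199],[[-0.2,0,0],0,199]])

```text
time_s: 8.5
tcp_pos: [0.5393, 0.0258, -0.0197]
tcp_rot: [-180.0, -0.0, 172.8]
ft_force: [-0.3, 0.6, 0.4]
finger_gap: 0.222
```

>>> apply_moves(targets=[[[-0.1,0,0],0,199],[[-0.2,0,0],0,199]])

```text
time_s: 8.7
tcp_pos: [0.5414, 0.0255, -0.0196]
tcp_rot: [-180.0, 0.0, 172.8]
ft_force: [-1.8, 0.3, 0.0]
finger_gap: 0.217
```

>>> apply_moves(targets=[[[-0.1,0,0],0,199],[[-0.2,0,0],0,199]])

```text
time_s: 8.9
tcp_pos: [0.5433, 0.0253, -0.0197]
tcp_rot: [-180.0, -0.0, 172.8]
ft_force: [-0.2, -0.2, 0.3]
finger_gap: 0.22
```

>>> apply_moves(targets=[[[-0.1,0,0],0,199],[[-0.1,0,0],0,199]])

```text
time_s: 9.1
tcp_pos: [0.5445, 0.0251, -0.0196]
tcp_rot: [180.0, 0.0, 172.8]
ft_force: [0.2, 0.8, -0.7]
finger_gap: 0.219
```

```bash
python3 tip.py; python3 look.py p4
```

```text
9.1 [ 0.5445  0.0251 -0.0196] [1.8000e+02 1.0000e-02 1.7278e+02] [ 0.16  0.81 -0.7 ] 0.21920390526982161
234 8 329 339 x 0.556 0.573 zmin 0.045
235 11 328 339 x 0.552 0.565 zmin 0.038
236 13 327 339 x 0.549 0.566 zmin 0.033
237 15 325 339 x 0.544 0.567 zmin 0.026
238 15 324 339 x 0.541 0.567 zmin 0.026
239 16 323 338 x 0.536 0.564 zmin 0.021
240 16 323 338 x 0.536 0.564 zmin 0.017
241 15 323 337 x 0.537 0.562 zmin 0.013
242 14 323 336 x 0.536 0.564 zmin 0.012
243 12 323 334 x 0.537 0.56 zmin 0.005
244 9 323 331 x 0.536 0.561 zmin 0.018
245 9 323 331 x 0.536 0.561 zmin 0.012
246 7 324 330 x 0.538 0.56 zmin 0.011
247 5 325 329 x 0.541 0.555 zmin 0.008
248 2 327 328 x 0.549 0.554 zmin 0.01
wedge 298 [ 0.543 -0.01  -0.   ] [0.608 0.087 0.03 ]
9.15 [ 0.5444  0.0251 -0.0196] [1.8000e+02 1.0000e-02 1.7277e+02] [ 0.32  0.5  -0.45]
plate ((696.6763305664062, -88.44876098632812), (227.48484802246094, 185.44241333007812), 81.68982696533203)
tilt [ 0.0007 -0.0001  0.0443]
```

>>> apply_moves(targets=[[[-0.1,0,0],0,199]])

```text
time_s: 9.3
tcp_pos: [0.5451, 0.025, -0.0197]
tcp_rot: [-180.0, -0.0, 172.8]
ft_force: [-0.4, 0.5, 0.8]
finger_gap: 0.218
```

>>> apply_moves(targets=[[[-0.1,0,0],0,199]])

```text
time_s: 9.4
tcp_pos: [0.5462, 0.0249, -0.0197]
tcp_rot: [-180.0, -0.0, 172.8]
ft_force: [-0.5, -0.3, -0.0]
finger_gap: 0.217
```

>>> apply_moves(targets=[[[-0.1,0,0],0,199]])

```text
time_s: 9.5
tcp_pos: [0.547, 0.0248, -0.0197]
tcp_rot: [-180.0, -0.0, 172.8]
ft_force: [-4.7, 1.0, 2.9]
finger_gap: 0.221
```

>>> apply_moves(targets=[[[0,0,0],0,199]])

```text
time_s: 9.6
tcp_pos: [0.547, 0.0248, -0.0197]
tcp_rot: [-180.0, -0.0, 172.8]
ft_force: [-2.7, -0.6, 2.1]
finger_gap: 0.215
```

```bash
python3 look.py p5
```

```text
9.6 [ 0.547   0.0248 -0.0197] [-1.8000e+02 -4.0000e-02  1.7277e+02] [-2.72 -0.58  2.12]
plate ((696.26171875, -88.4656753540039), (227.52410888671875, 184.7310333251953), 81.6822509765625)
tilt [0.     0.     0.0443]
```

>>> apply_moves(targets=[[[-0.05,0,0],0,199]])

```text
time_s: 9.75
tcp_pos: [0.5472, 0.0248, -0.0198]
tcp_rot: [-180.0, -0.1, 172.8]
ft_force: [-5.2, 1.2, 5.8]
finger_gap: 0.219
```

>>> apply_moves(targets=[[[0,0,0],0,199]])

```text
time_s: 9.85
tcp_pos: [0.5472, 0.0247, -0.0198]
tcp_rot: [-180.0, -0.1, 172.8]
ft_force: [-5.4, 1.3, 5.4]
finger_gap: 0.221
```

The resistance jumped to about 5.4 N, so it is snug at the predicted place. I'll retract, rise, shut the fingers and look.

>>> apply_moves(targets=[[[0.5,0,0],0,199],[[2,0,0],0,199],[[4,0,0],0,199],[[4,0,-3],0,255],[[4,0,-8],0,255],[[4,0,-11],0,255],[[6,10,-11],0,255],[[6,14,-11],0,255],[[6,14,-11],0,255],[[6,14,-11],0,255]])

```text
time_s: 10.85
tcp_pos: [0.5051, 0.1747, 0.0905]
tcp_rot: [180.0, 0.1, 173.0]
ft_force: [0.1, 0.1, 0.2]
finger_gap: 0.004
```

```bash
python3 look.py p6
python3 - <<'E'
from h import *
c=cal("top");im,d=robot.get_image("top");g=cv2.cvtColor(im,cv2.COLOR_RGB2GRAY);z=np.load("top.npz");g0=cv2.cvtColor(z["im"],cv2.COLOR_RGB2GRAY)
print(np.abs(g.astype(int)-g0)[125:225,305:420].mean())
for gg in(g,g0):
    for (x,y) in((316,198),(396,215),(328,139)):
        w=gg[y-10:y+10,x-10:x+10].astype(float);w=np.where(w>110,1.,0);vv,uu=np.mgrid[y-10:y+10,x-10:x+10]
        p=[(w*uu).sum()/w.sum(),(w*vv).sum()/w.sum()];print(np.round(p,2),undist(c,[p],.053).round(4),w.sum())
im,d=robot.get_image("scene");a=cv2.resize(im[180:330,250:430,::-1],(400,333),interpolation=2)
b=cv2.imread("pics/p6.png");b=cv2.resize(b,(400,333));cv2.imwrite("pics/c6.png",np.hstack([a,b]))
E
```

```text
10.85 [0.5051 0.1747 0.0905] [1.7995e+02 6.0000e-02 1.7297e+02] [0.08 0.14 0.15]
[298 208  26  29 550] [[560.0, -2.0], [620.0, -10.0], [627.0, 37.0], [567.0, 45.0]]
plate ((696.1121215820312, -88.30606842041016), (227.16537475585938, 184.95848083496094), 81.84062194824219)
tilt [-0.0001 -0.0001  0.0444]
20.62391304347826
[316.24 196.59] [[0.6435 0.0079 0.053 ]] 324.0
[396.38 214.01] [[ 0.6168 -0.1685  0.053 ]] 335.0
[328.2  134.44] [[ 0.7895 -0.0085  0.053 ]] 221.0
[315.   197.34] [[0.6416 0.0105 0.053 ]] 101.0
[396.04 214.65] [[ 0.6153 -0.1678  0.053 ]] 103.0
[328.8 131.8] [[ 0.7959 -0.0094  0.053 ]] 79.0
```

View pics/c6.png

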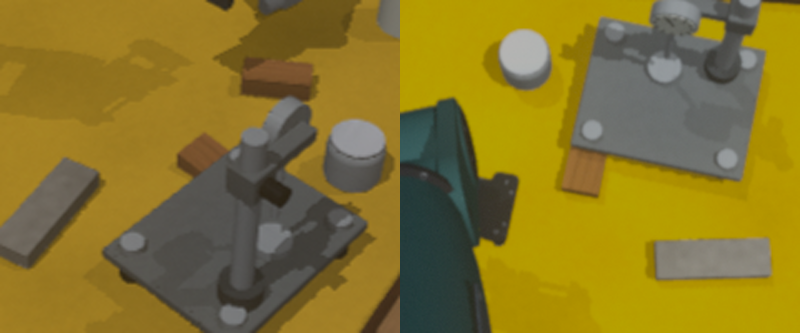

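The wedge's back is now at (0.5635, 0.0215), which is the predicted jam point, and the stand is unmoved and level. Before moving over the cap I'll check the clearance to the dial and column.

Run:
```python
from h import *
for n in("top","scene"):
    z=np.load(n+".npz");P=cloud(n,cal(n),z["d"]);m=(P[...,2]>.09)&(P[...,2]<.3)&(P[...,0]>.58)&(P[...,0]<.85)&(P[...,1]>-.2)&(P[...,1]<.06)
    print(n,m.sum(),P[m].min(0).round(3),P[m].max(0).round(3))
```

```text
top 1656 [ 0.72  -0.174  0.09 ] [ 0.783 -0.049  0.27 ]
scene 1551 [ 0.724 -0.176  0.09 ] [ 0.785 -0.053  0.268]
```

>>> apply_moves(targets=[[[-4,-5,0],0,255],[[-8,-8,0],0,255],[[-12,-11,0],0,255],[[-15.4,-14.7,0],0,255],[[-15.4,-14.7,0],0,255],[[-15.4,-14.7,0],0,255],[[-15.4,-14.7,0],0,255]])

```text
time_s: 11.7
tcp_pos: [0.6388, 0.0057, 0.0899]
tcp_rot: [-180.0, -0.1, 172.7]
ft_force: [-0.1, 0.4, -0.1]
finger_gap: 0.004
```

>>> apply_moves(targets=[[[-0.1,0.4,2],0,255],[[-0.1,0.4,4],0,255],[[-0.1,0.4,4.5],0,255],[[-0.1,0.4,4.5],0,255]])

```text
time_s: 12.1
tcp_pos: [0.6403, 0.0106, 0.0448]
tcp_rot: [-180.0, -0.1, 172.8]
ft_force: [0.3, 0.2, 0.1]
finger_gap: 0.006
```

Run:
```python
from h import *
s=robot.get_state();t=s["tcp_pos"];print(t,s["ft_force"])
c=cal("scene");im,d=robot.get_image("scene");P=cloud("scene",c,d)
m=(im.max(-1)<62)&(abs(P[...,0]-t[0])<.03)&(abs(P[...,1]-t[1])<.045)&(P[...,2]<.12)&(P[...,2]>.05)
print(m.sum(),np.percentile(P[m],[1,5,50,95,99],axis=0).round(3))
cv2.imwrite("pics/c7.png",cv2.resize(im[170:330,250:430,::-1],None,fx=4,fy=4,interpolation=2))
```

```text
[0.64027035 0.01060613 0.04481524] [0.29108196 0.15989153 0.09840187]
58 [[ 0.633 -0.004  0.073]
 [ 0.634 -0.004  0.078]
 [ 0.642  0.001  0.1  ]
 [ 0.659  0.012  0.119]
 [ 0.66   0.016  0.12 ]]
```

View pics/c7.png

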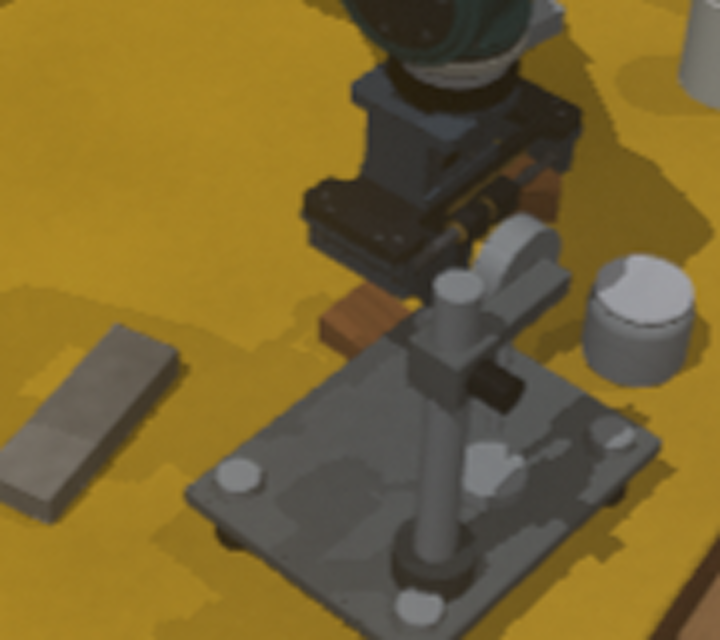

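The tip sits behind the column, over the cap, at about z 0.073. I'll lower gently until contact.

>>> apply_moves(targets=[[[0,0,0.8],0,255],[[0,0,1.3],0,255],[[0,0,1.5],0,255],[[0,0,1.6],0,255]])

```text
time_s: 12.55
tcp_pos: [0.6415, 0.0097, 0.0291]
tcp_rot: [-180.0, -0.0, 172.8]
ft_force: [0.1, -0.7, -0.8]
finger_gap: 0.003
```

>>> apply_moves(targets=[[[0,0,0.1],0,255]])

```text
time_s: 12.65
tcp_pos: [0.6417, 0.0098, 0.0283]
tcp_rot: [-180.0, 0.0, 172.8]
ft_force: [0.6, -0.3, 0.0]
finger_gap: 0.005
```

>>> apply_moves(targets=[[[0,0,0.1],0,255]])

```text
time_s: 12.75
tcp_pos: [0.6418, 0.0098, 0.0275]
tcp_rot: [180.0, 0.0, 172.8]
ft_force: [-7.3, 1.0, 17.3]
finger_gap: -0.0
```

>>> apply_moves(targets=[[[0,0,0.1],0,255]])

```text
time_s: 12.85
tcp_pos: [0.6417, 0.0098, 0.0273]
tcp_rot: [180.0, -0.0, 172.8]
ft_force: [-11.4, 1.7, 28.4]
finger_gap: 0.006
```

It met firm contact and the force built up to 28 N. I'll ease off at once, hold briefly at light force, then lift.

>>> apply_moves(targets=[[[0,0,-0.13],0,255],[[0,0,-0.13],0,255],[[0,0,-0.13],0,255]])

```text
time_s: 13.15
tcp_pos: [0.6417, 0.0098, 0.0277]
tcp_rot: [180.0, 0.0, 172.8]
ft_force: [-0.7, -0.3, 3.1]
finger_gap: 0.003
```

>>> apply_moves(targets=[[[0,0,0.03],0,255],[[0,0,0.03],0,255],[[0,0,0.03],0,255],[[0,0,0.03],0,255],[[0,0,0.03],0,255]])

```text
time_s: 13.65
tcp_pos: [0.6416, 0.0098, 0.0276]
tcp_rot: [-180.0, -0.0, 172.8]
ft_force: [-2.7, -0.4, 7.3]
finger_gap: 0.005
```

>>> apply_moves(targets=[[[0,0,-0.5],0,255],[[0,0,-3],0,255],[[0,0,-8],0,255],[[0,0,-10],0,255],[[8,6,-10],0,255],[[8,14,-10],0,255],[[8,18,-10],0,255],[[8,18,-10],0,255],[[8,18,-10],0,255],[[8,18,-10],0,255]])

```text
time_s: 14.65
tcp_pos: [0.5846, 0.1996, 0.1274]
tcp_rot: [-180.0, -0.0, 172.9]
ft_force: [1.1, -0.5, -0.4]
finger_gap: 0.004
```

```bash
python3 look.py p8
python3 - <<'E'
from h import *
im,d=robot.get_image("scene");a=cv2.resize(im[180:330,250:430,::-1],(400,333),interpolation=2)
b=cv2.imread("pics/p8.png");b=cv2.resize(b,(400,333));cv2.imwrite("pics/c8.png",np.hstack([a,b]))
E
```

```text
14.65 [0.5846 0.1996 0.1274] [-180.     -0.    172.91] [ 1.11 -0.52 -0.45]
[298 208  26  29 549] [[560.0, -2.0], [622.0, -9.0], [628.0, 37.0], [566.0, 45.0]]
plate ((696.1014404296875, -88.2900390625), (227.47457885742188, 185.81900024414062), 81.5628662109375)
tilt [-0.0005 -0.      0.0443]
```

View pics/c8.png

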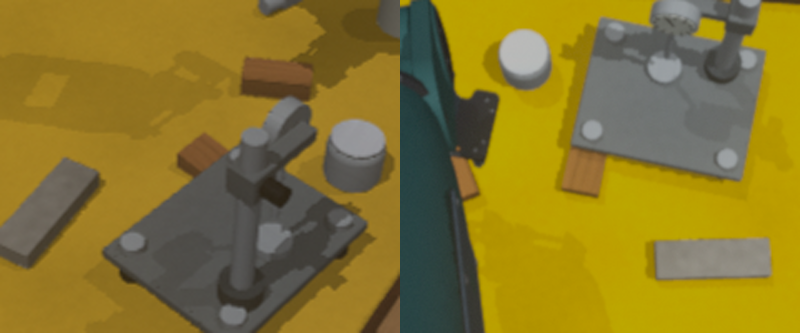

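The final view shows the wedge still jammed under the near-left foot, the stand unmoved and level, the bystanders in place and the gripper clear. I'll hand in.

```bash
python3 -c "from station import robot;print(robot.finish_job())"
```

```text
the job is handed in; nothing more can be done
None
```

The wedge is pushed snug under the short foot, the cap above it pressed firm, and the job is handed in at about 15 s of the 48 s allowed.

- **Wedge:** I pushed it thin edge first until the resistance rose to about 5.4 N. Its back ended at (0.5635, 0.0215), the predicted jam point, and it stayed there after I let go and after the press.
- **Stand:** It is level, with a measured tilt of 0.0005 or less. The plate measures within 1 mm of where it started, about the camera's accuracy. I did not try to rock it other than by the press.
- **Cap press:** The fingertip sank less than 1 mm, so the foot is firm.
- **Bystanders:** The offcut, whetstone and tin looked unmoved in the last pictures. I did not check the others again, but the arm touched none of them.

**What went wrong or disagreed:**
- **First push:** It passed over the wedge without touching it. The reported tool height was about 29 mm lower than the real fingertips, as the camera depth showed. I corrected for that and pushed again.
- **First press:** It overshot to about 28 N down and 11 N sideways, well above the suggested 5 N. I eased off at once, then held 3 to 7 N for about 0.8 s. The stand did not shift measurably.

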